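Move the charged battery pack into the label printer

ROBOT

A 7-joint arm with a two-finger parallel gripper is mounted at the origin on the work surface. World frame = base frame: x ahead of the robot, y to its left, z up, the work surface at z = 0. Lengths are in m, angles in rad, forces in N, time in s.
With the tool pointing down it reaches from about 0.4 to 0.85 m from the base axis. Payload 4.5 kg.
Tool frame: the origin (TCP) lies at the very end of the fingers, on their centre line; the grasp point (between the pads) lies 19 mm behind it; z points along the fingers, y is the line along which they close (so a half turn about z gives the same grasp; the last joint's range is limited). The gripper opens to 88 mm and grips with 3 to 60 N. Pads are 18 mm wide; open, the fingers measure 123 mm over their backs; the gripper's body (75 mm by 187 mm) begins 45 mm behind the grasp point.
Start: joints at [-1.186, 0.689, -0.195, 1.565, 0.157, 0.902, -0.215], TCP at [0.215, 0.587, 0.239] pointing down, gripper open.
Joint ranges: [-3.01, 3.01], [-0.46, 2.08], [-1.47, 1.51], [0.13, 2.56], [-1, 4.14], [0.04, 2.09], [-2.66, 2.66]. Speed limits (rad/s): [2.57, 2.57, 3.14, 3.14, 3.14, 3.14, 3.14].

INTERFACE

Orientations are given as a unit quaternion [x, y, z, w].
In Python, from station import bot gives the robot as it stands.
- The arm moves only by the tool jog_arm, never from a script. Its argument "increments" is one flat list of numbers, 6 for each row, row after row: the shift along the world's x, y, z in cm, then the turn, a rotation vector about the world's x, y, z in degrees. A call has 1 to 5 rows; each row shifts and turns the commanded pose from where the row before left it; what a row does not reach is not made up. A row lasts 1/10 s, in which the tool goes at most 50 mm and 8.59 degrees, less where a joint would pass 70% of its speed; a pose out of reach is approached as far as the arm can. A call is refused whole if a number of a shift passes 5 or a number of a turn 8.59, either way. A call with a gripper value outside its range is refused whole. "jaw" is the opening, from -1 (shut) to 1 (fully open), set as the call begins (left out, the last holds). The fingers move at their own pace and stop on an object; "squeeze" is the grip in N (left out, the last holds). Time passes only in rows, so rows that do not move let the fingers close. It gives the time, the measured TCP pose, the force, the opening and the grip force at its end, in the units of the state.
- bot.sense(): the state, without advancing time (a new reading comes with each control period).
- bot.camera(name): name is "scene" or "top" or "wrist"; returns a dict with "pixels" (480x640x3 uint8, red, green, blue), "K" (3x3 intrinsics, pixels), "camera_from_world" (4x4, takes a point from world to camera coordinates). Camera axes: x right, y up, looking along -z (the intrinsics and any distortion apply to the point x, -y, -z); pixel columns grow to the right and rows downward; lengths in m; the calibration is good to about 2 mm. A picture is of the moment at which its call begins. There is no depth.
- bot.hand_in(): hands the job in; it is judged then, once.
The state is a dict: "time_s": time; "joint_pos": joint angles; "qd": joint speeds; "joint_efforts": joint torques, N m; "eef_pos": TCP position; "orientation": TCP orientation; "wrist_force": force on the tool from outside, world axes, zero at the start; "torque": the same for the moment, N m; "width": finger opening in m; "grasp_force": force on a finger pad.
Only numpy, scipy, OpenCV 4.12 (cv2) and the standard library are available. Lean on these libraries where they do the work, as an engineer would, in place of code of your own. Each camera call takes 0.05 s, during which the arm holds its last target. There are 200 camera calls.

TASK

The charged battery pack is held down in the desk charger's bay by a push-push catch: press it down to the firm stop and let go so that it pops up, lift it out, lower it into the battery bay in the top of the label printer, and press it down to the firm stop there so that the catch keeps it down when you let go. Press gently, never with more than 20 N, do not let the pack fall on the bench, and leave the label roll, the carton and the stapler where they are.

Things in the scene. Friction and masses are not known exactly. Their poses are not given: they have to be found in the camera images.
- charger: desk battery charger, fixed: plain grey block 90 mm deep (x -36 to +54 mm of its origin), 92 mm wide, 74 mm tall, one bay in its top; the pack starts held down in it. Origin: centre of the bay at bench level; x to its back, y to its left, z up.
- printer: portable label printer, fixed: black box 175 mm deep (x -40 to +135 mm of its origin), 128 mm wide, 74 mm tall; a round roll cover 95 mm tall across its back from x = +81 mm; the empty battery bay in its top near the front. Origin: centre of the bay at bench level; x to its back, y to its left, z up.
- charger_bay (a point): centre of the charger bay's mouth, 74 mm above the bench. Both bays: an upright well 48.4 mm (machine's y) by 26.4 mm (x), 1.2 mm play all round the pack; the top 5 mm of the walls is a 45 degree funnel. A spring carriage carries the pack: up, the pack's underside is 34 mm above the bench and 30 mm of it shows. Pressing takes 2 to 3 N at first, 5 to 8 N just before the firm stop.
- printer_bay (a point): centre of the printer bay's mouth, 74 mm above the bench. Both bays: the firm stop is 14 to 27 mm below the up position, differs per bay, and is found by feel. Let go there and the catch holds the pack 6 mm above the stop (8 to 22 mm shows), claws in its grooves: it cannot be pulled out. Press to the stop again, let go: it pops up. A press that ends short of the stop changes nothing.
- battery_top (a point): centre of the pack's top, 70 mm above its underside: press here, with closed fingers. It stays above the rim even at the firm stop. Press at 10 to 15 mm/s; the firm stop is plainly felt at 11 to 13 N; more than 20 N between pack and machine, down or up, breaks the catch.
- battery: white battery pack, a block 24 mm (x) by 46 mm (y) by 70 mm tall, 0.11 to 0.21 kg, upright in a bay with its axes along the bay's; a half turn about z makes no difference. Origin: centre of its underside, z up. An 8 mm deep groove crosses each narrow side 4 to 11 mm above the underside. Grip it across the 24 mm.
- label_roll: roll of white labels standing on end, 76 mm across, 50 mm tall; origin under its centre. Leave alone.
- carton: small cardboard carton, 90 x 70 x 50 mm; origin under its centre. Leave alone.
- stapler: black stapler, 120 x 28 x 32 mm, lying along its x; origin under its centre. Leave alone.
Things that resemble listed ones, but are neither listed nor needed, are in the scene too. Several things have the shape of the battery; the one meant has the colours described above. Leave any pink look-alike of the charger alone.

How it is judged:
By the outcome, as a careful person would: the job done as asked, in the order asked, and still so for the second after the job is handed in, with the robot touching nothing.
It also fails if it takes over 62 s, if anything falls off the work surface, if the arm or the gripper's body presses on something with over 40 N, if the wrist force passes 120 N, or if a joint passes its speed limit or range.

## Working session

There is one attempt and no reset: what is moved stays moved. The work goes in short steps, Python scripts to look and compute and a tool call to move; the robot and the scene stay as the last step left them, time stands still between calls to the robot, and variables do not carry over. Pictures are saved under pics/ and viewed, at most 10 in all, crops included, and the job is handed in when it is done.

Besides the shell and the picture viewer there is one more tool, called after "Request:" as name(argument=value, ...), one argument or row to a line, values as JSON. jog_arm: Moves the arm, as the interface text tells. Its arguments: {"type":"object","properties":{"increments":{"type":"array"},"jaw":{"type":"number"},"squeeze":{"type":"number"}},"required":["increments"]}

```bash
mkdir -p pics; ls; python3 - <<'E'
from station import bot
import cv2
s=bot.sense();print(s)
for n in("scene","top"):
    c=bot.camera(n);cv2.imwrite(f"pics/{n}0.png",c["pixels"][:,:,::-1]);print(n,c["K"],c["camera_from_world"],[k for k in c])
E
```

```text
pics
{'time_s': 0.0, 'joint_pos': array([-1.18622363,  0.68999189, -0.1945179 ,  1.56633964,  0.15733606,
        0.90253911, -0.21515504]), 'qd': array([-0.00133818,  0.00014408,  0.0005283 , -0.00239847, -0.00105976,
       -0.00096308, -0.00013066]), 'joint_efforts': array([-1.28659387e-03, -5.27560186e+01, -1.26697954e+00, -1.53421319e+01,
       -5.25746180e-02,  7.02037607e-03,  1.76222215e-04]), 'eef_pos': array([0.21459929, 0.58631685, 0.23790641]), 'orientation': array([ 1.74461800e-01,  9.84663493e-01, -9.37360015e-04, -8.13133575e-05]), 'wrist_force': array([-0.79995064,  0.65112869, -0.68175391]), 'torque': array([-0.03336241,  0.04498565,  0.0470689 ]), 'grasp_force': 0.0, 'width': 0.08788464672401636}
scene [[439.531035     0.         325.29236329]
 [  0.         439.531035   239.88953934]
 [  0.           0.           1.        ]] [[ 0.21379436  0.97680662 -0.01186621 -0.12298788]
 [-0.72866435  0.16755026  0.66405962  0.33412524]
 [ 0.65064601 -0.13332572  0.74758546 -1.25989645]
 [ 0.          0.          0.          1.        ]] ['pixels', 'K', 'camera_from_world']
top [[511.21961042   0.         324.82333668]
 [  0.         511.21961042 247.04864632]
 [  0.           0.           1.        ]] [[ 0.0186368  -0.99965602  0.01845277 -0.02082279]
 [ 0.99086836  0.0209317   0.13319821 -0.5426312 ]
 [-0.13353864  0.01580187  0.99091762 -1.00945406]
 [ 0.          0.          0.          1.        ]] ['pixels', 'K', 'camera_from_world']
```

View pics/top0.png

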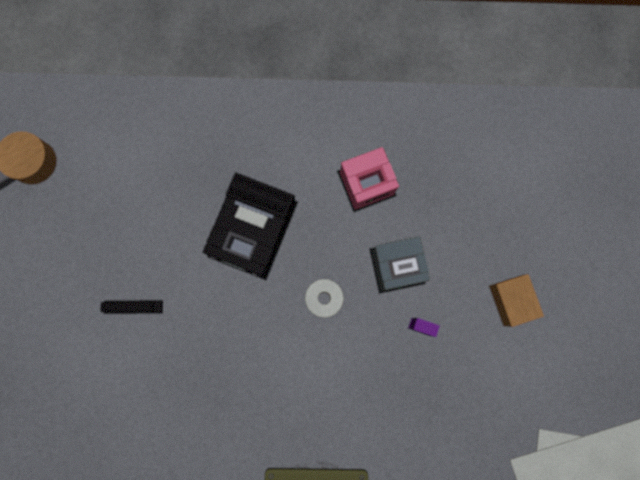

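View pics/scene0.png

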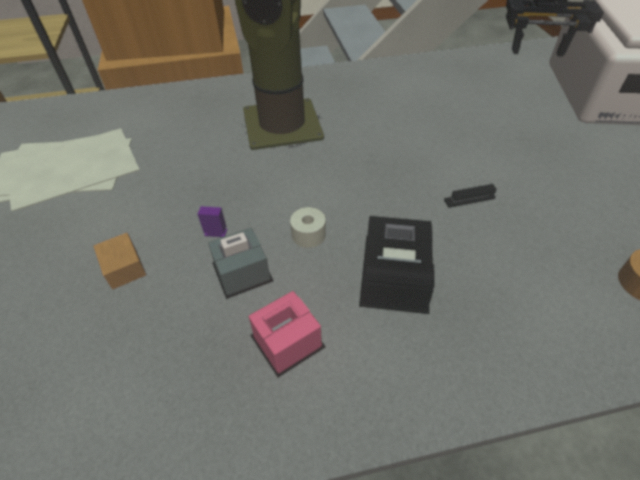

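The top view shows the grey charger near (402,263) with the white pack at (405,266), and the black printer with its empty bay near (240,245). The scene view shows the same charger at (240,260) and printer at (400,260). I'll enlarge the crops next.

```bash
cat > h.py <<'E'
import numpy as np,cv2
from station import bot
def ray(c,u,v,z):
    K,T=c["K"],c["camera_from_world"];R,t=T[:3,:3],T[:3,3]
    d=np.linalg.inv(K)@[u,v,1];d=R.T@(d*[1,-1,-1]);o=-R.T@t
    return o+d*(z-o[2])/d[2]
def proj(c,P):
    K,T=c["K"],c["camera_from_world"]
    p=(np.atleast_2d(P)@T[:3,:3].T+T[:3,3])*[1,-1,-1];p=p@K.T
    return p[:,:2]/p[:,2:]
def place(x,y,a,P):
    P=np.asarray(P,float);R=np.array([[np.cos(a),-np.sin(a)],[np.sin(a),np.cos(a)]])
    return np.c_[P[:,:2]@R.T+[x,y],P[:,2]]
E
python3 - <<'E'
from h import *
im=cv2.imread("pics/top0.png")
a=cv2.resize(im[170:290,195:315],(400*1,400),interpolation=cv2.INTER_CUBIC) 
b=cv2.resize(im[225:305,360:440],(400,400),interpolation=cv2.INTER_CUBIC)
o=np.hstack([a,b]);o=np.clip(o*1.6,0,255).astype(np.uint8)
cv2.imwrite("pics/crop1.png",o)
E
```

```text
(no output)
```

View pics/crop1.png

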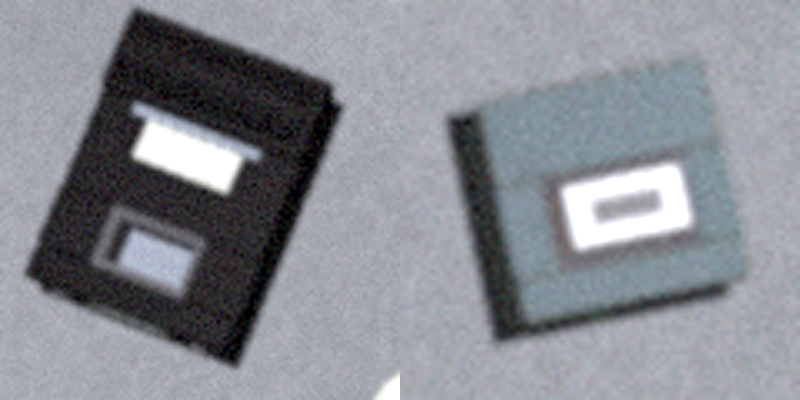

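The crops show the pack top's white corners, at crop px (558,183), (685,160), (694,228) and (573,251), and the charger's top face. They also show the printer bay's outer rim at (113,205), (207,240), (185,300) and (93,262).

```bash
python3 - <<'E'
from h import *
c=bot.camera("top")
def m(pts,s,ou,ov,z,off=0):
    P=np.array([ray(c,(u-off+.5)/s-.5+ou,(v+.5)/s-.5+ov,z)[:2] for u,v in pts])
    print(P.mean(0).round(4),"sides",np.linalg.norm(np.roll(P,-1,0)-P,axis=1).round(4),"ang",[round(np.degrees(np.arctan2(*(d[::-1]))),1) for d in (np.roll(P,-1,0)-P)])
print("chargertop");m([(482,100),(705,58),(745,278),(525,325)],5,360,225,.074,400)
for z in(.082,.09,.096):print("pack",z);m([(558,183),(685,160),(694,228),(573,251)],5,360,225,z,400)
print("printer bay");m([(113,205),(207,240),(185,300),(93,262)],10/3,195,170,.074)
w=bot.camera("wrist");print(w["K"],w["camera_from_world"])
g=c["pixels"][225:305,360:440].min(2);_,t=cv2.threshold(g,0,255,cv2.THRESH_OTSU)
k,_=cv2.findContours((g>150).astype('u1'),cv2.RETR_EXTERNAL,cv2.CHAIN_APPROX_NONE)
for q in k:
  if len(q)>20:print(cv2.minAreaRect(q))
E
```

```text
chargertop
[ 0.5104 -0.1629] sides [0.0905 0.0884 0.0888 0.0901] ang [np.float64(-78.1), np.float64(-170.1), np.float64(103.1), np.float64(11.1)]
pack 0.082
[ 0.5034 -0.1667] sides [0.0508 0.0269 0.0484 0.0271] ang [np.float64(-78.6), np.float64(-172.8), np.float64(101.9), np.float64(12.5)]
pack 0.09
[ 0.5026 -0.1653] sides [0.0504 0.0266 0.048  0.0269] ang [np.float64(-78.6), np.float64(-172.8), np.float64(101.9), np.float64(12.5)]
pack 0.096
[ 0.502  -0.1643] sides [0.0501 0.0265 0.0477 0.0268] ang [np.float64(-78.6), np.float64(-172.8), np.float64(101.9), np.float64(12.5)]
printer bay
[0.5381 0.1585] sides [0.0596 0.0377 0.0589 0.0358] ang [np.float64(-109.3), np.float64(162.1), np.float64(68.7), np.float64(-16.7)]
[[337.78712286   0.         325.53571109]
 [  0.         337.78712286 240.67276302]
 [  0.           0.           1.        ]] [[ 0.34281592  0.93940174 -0.00127065 -0.62484227]
 [-0.90532343  0.33001809 -0.26735286  0.03692567]
 [-0.25073241  0.09280317  0.96359786 -0.38952585]
 [ 0.          0.          0.          1.        ]]
((44.9522590637207, 40.77321243286133), (11.89710521697998, 23.07317352294922), 78.11134338378906)
```

Request:
jog_arm(
  increments=[2.9,-3.7,0,0,0,-3,2.9,-3.7,0,0,0,-3,2.9,-3.7,0,0,0,-3,2.9,-3.7,0,0,0,-3,2.9,-3.7,0,0,0,-3],
  jaw=-1,
)

```text
time_s: 0.7
eef_pos: [0.3607, 0.4003, 0.2387]
orientation: [0.302, 0.953, 0.0, 0.0]
wrist_force: [0.5, 0.4, -0.3]
width: 0.0504
grasp_force: 0.0
```

Request:
jog_arm(
  increments=[2.9,-3.7,0,0,0,-3,2.9,-3.7,0,0,0,-3,2.9,-3.7,0,0,0,-3,2.9,-3.7,0,0,0,-3,2.9,-3.7,0,0,0,-3],
)

```text
time_s: 1.2
eef_pos: [0.5057, 0.2153, 0.2388]
orientation: [0.424, 0.906, 0.0, -0.0]
wrist_force: [1.4, 0.3, -0.6]
width: 0.0104
grasp_force: 0.0
```

```bash
python3 - <<'E'
from h import *
w=bot.camera("wrist");cv2.imwrite("pics/w1.png",w["pixels"][:,:,::-1])
np.savez("w1.npz",**w)
s=bot.sense();print({k:np.round(s[k],4) for k in("time_s","joint_pos","eef_pos","orientation","wrist_force","width")})
E
```

```text
{'time_s': np.float64(1.25), 'joint_pos': array([-0.4173,  0.5879, -0.087 ,  1.7952,  0.0819,  0.7606,  0.1307]), 'eef_pos': array([0.5117, 0.2057, 0.2388]), 'orientation': array([ 0.4309,  0.9024, -0.0019,  0.0037]), 'wrist_force': array([ 3.9698, -5.024 ,  0.1889]), 'width': np.float64(0.006)}
```

View pics/w1.png

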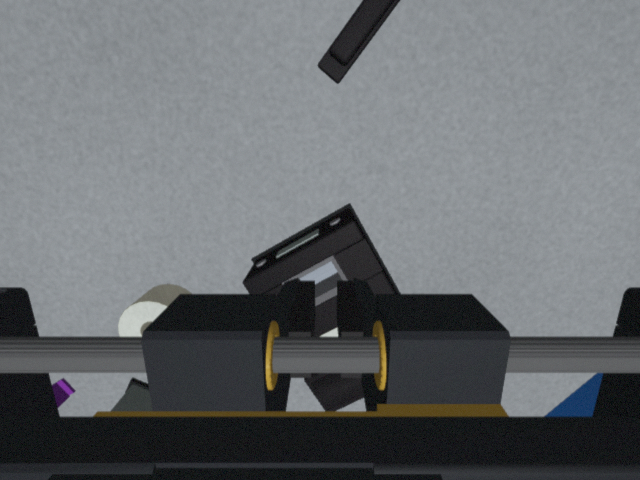

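The wrist view looks past the fingers, with the printer's bay partly hidden at about (320,270). I'll take a better view further on, then another past the charger.

Request:
jog_arm(
  increments=[0,-3.7,0,0,0,-3,0,-3.7,0,0,0,-3,0,-3.7,0,0,0,-3,0,0,0,0,0,0,0,0,0,0,0,0],
)

```text
time_s: 1.75
eef_pos: [0.5048, 0.1056, 0.2388]
orientation: [0.494, 0.87, 0.0, -0.0]
wrist_force: [0.1, 0.9, -0.1]
width: 0.0005
grasp_force: 0.0
```

```bash
python3 - <<'E'
from h import *
w=bot.camera("wrist");np.savez("w2.npz",**w)
cv2.imwrite("pics/w2.png",w["pixels"][:,:,::-1])
E
```

Request:
jog_arm(
  increments=[0,-4.5,0,0,0,-3,0,-4.5,0,0,0,-3,0,-4.5,0,0,0,-3,0,-4.5,0,0,0,-3,0,-4.5,0,0,0,-3],
)

```text
time_s: 2.3
eef_pos: [0.5056, -0.1185, 0.2388]
orientation: [0.602, 0.799, 0.001, 0.0]
wrist_force: [0.8, -0.3, 0.9]
width: 0.0004
grasp_force: 0.0
```

Request:
jog_arm(
  increments=[0,-4.5,0,0,0,-3,0,-4,0,0,0,-1,0,-1.5,0,0,0,0,0,0,0,0,0,0,0,0,0,0,0,0],
)

```text
time_s: 2.8
eef_pos: [0.5055, -0.216, 0.2385]
orientation: [0.629, 0.778, 0.001, -0.001]
wrist_force: [0.2, 0.4, -0.3]
width: 0.0003
grasp_force: 0.0
```

```bash
python3 - <<'E'
from h import *
w=bot.camera("wrist");np.savez("w3.npz",**w)
a=np.load("w2.npz")["pixels"]
o=np.vstack([a[60:360],w["pixels"][60:360]])[:,:,::-1]
cv2.imwrite("pics/w23.png",np.clip(o*1.2,0,255).astype('u1'))
s=bot.sense();print({k:np.round(s[k],4) for k in("time_s","joint_pos","eef_pos","orientation","wrist_force","width")})
E
```

```text
{'time_s': np.float64(2.85), 'joint_pos': array([ 0.3279,  0.5867, -0.012 ,  1.8006,  0.0063,  0.755 ,  0.5257]), 'eef_pos': array([ 0.5056, -0.2156,  0.2386]), 'orientation': array([ 6.282e-01,  7.781e-01,  1.000e-03, -7.000e-04]), 'wrist_force': array([-0.2214,  0.055 , -0.9756]), 'width': np.float64(0.0002)}
```

View pics/w23.png

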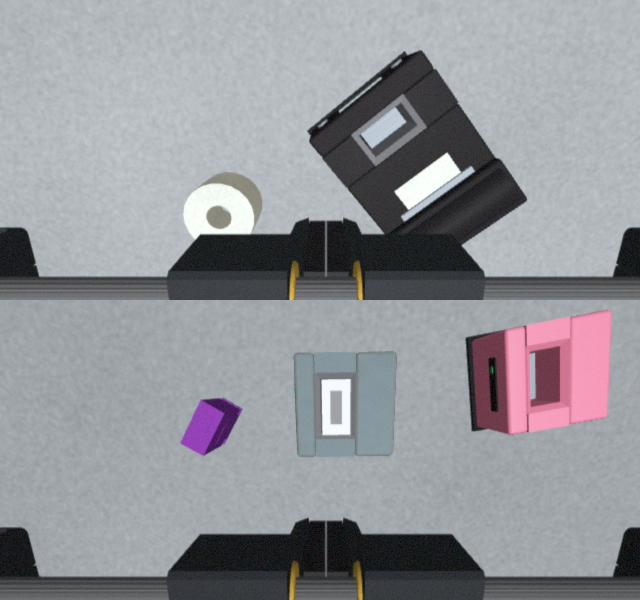

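In the top half, the printer's funnel rim has corners near (404,96), (427,125), (376,165) and (352,130). In the lower half, the charger's top spans x 294–397 and y 352–456, with the white pack at (336,407). Next I'll measure both in metric coordinates.

```bash
cat > m.py <<'E'
from h import *
def rect(c,mask,z,label):
    k,_=cv2.findContours(mask.astype('u1'),cv2.RETR_EXTERNAL,cv2.CHAIN_APPROX_NONE)
    q=max(k,key=cv2.contourArea)[:,0]
    P=np.array([ray(c,u,v,z)[:2] for u,v in q])*1000
    r=cv2.minAreaRect(P.astype('f4'));print(label,np.round(r[0],1),np.round(r[1],1),round(r[2],1))
def win(m,u0,u1,v0,v1):
    o=np.zeros_like(m);o[v0:v1,u0:u1]=m[v0:v1,u0:u1];return o
E
python3 - <<'E'
from m import *
w2=np.load("w2.npz");w3=np.load("w3.npz")
g=w2["pixels"].astype(int).max(2)
print(g[165:215:6,350:432:6])
for th in(50,60,70):rect(w2,win(g>th,335,445,140,240),.074,f"printer ring {th}")
p=w3["pixels"].astype(int);g=p.min(2)
for z in (.082,.09,.096):rect(w3,win(g>170,300,380,180,320-60+0),z,f"pack {z}")
sat=p[:,:,2]-p[:,:,0]
print(sat[400-240,290:400:8],sat[200,280:400:8])
for th in(10,14,18):rect(w3,win(sat>th,270,420,90,240),.074,f"charger {th}")
E
```

```text
[[ 28  48  45  49  49  48  52 122  72 109 104  57  48  53]
 [ 45  46  48  49  47  76 120 177 130  57 114  60  48  52]
 [ 47  45  51  48 116 128 184 180 182  57  59 111  52  50]
 [ 46  49  45 121 148 180 179 178 181 133  64  91 114  44]
 [ 45  50 122 175 177 178 177 180  73  66  68 116 111  44]
 [ 40 122 168 178 181 181 181  66  64 103 116  77  48  50]
 [ 55  98 113 178 182 146  64  62 114 116  45  47  45  48]
 [ 49  56 122  78  94  66  64 116 112  48  44  45  48  43]
 [ 52  55  53 124  66  90 116  92  53  51  47  50  46  53]]
printer ring 50 [536.9 154.8] [119.2  43.5] 69.1
printer ring 60 [538.7 161.7] [60.2 39.2] 69.7
printer ring 70 [538.5 161.6] [59.5 38.7] 69.7
pack 0.082 [ 506.8 -179.6] [24.2 12.4] 12.2
pack 0.09 [ 506.4 -178.8] [23.5 12.1] 12.2
pack 0.096 [ 506.1 -178.2] [23.1 11.8] 12.2
[ 8 19 19  6  8  6  4  9  4 20 22 20 19  7] [ 9  8  8 18 21 20 20 21 21 20 19 22 20 22  8]
charger 10 [ 519.1 -157.3] [71.5 90.3] 12.2
charger 14 [ 537.7 -154.4] [31.9 87.9] 12.8
charger 18 [ 537.7 -154.2] [30.8 86.9] 13.2
```

```bash
python3 - <<'E'
from m import *
w3=np.load("w3.npz")
p=w3["pixels"].astype(int);g=p.min(2)
for z in (.082,.09,.096):rect(w3,win(g>150,305,370,125,210),z,f"pack {z}")
b=p[:,:,0]<112
bench=p[300-240+20,320];print(bench,p[200,310],p[130,310])
sat=cv2.GaussianBlur(p.astype('f4'),(5,5),0);sat=sat[:,:,2]-sat[:,:,0]
m=win(sat>13,270,420,90,240);m=cv2.morphologyEx(m.astype('u1'),cv2.MORPH_CLOSE,np.ones((25,25)))
rect(w3,m,.074,"charger")
E
```

```text
pack 0.082 [ 503.2 -162.6] [24.3 47.3] 12.0
pack 0.09 [ 502.9 -162.2] [23.6 46. ] 12.0
pack 0.096 [ 502.7 -161.9] [23.2 45.1] 12.0
[135 141 144] [114 128 135] [111 125 133]
charger [ 511.3 -160.3] [86.3 91.8] 12.8
```

Request:
jog_arm(
  increments=[-0.3,2.6,-2,0,0,0,0,2.6,-3,0,0,0,0,0,-4,0,0,0,0,0,-3,0,0,0,0,0,-1.5,0,0,0],
  jaw=-1,
  squeeze=20,
)

```text
time_s: 3.35
eef_pos: [0.501, -0.163, 0.1015]
orientation: [0.628, 0.778, 0.0, -0.002]
wrist_force: [-0.2, -0.2, 0.3]
width: 0.0005
grasp_force: 0.0
```

Request:
jog_arm(
  increments=[0,0,-0.1,0,0,0,0,0,-0.12,0,0,0,0,0,-0.12,0,0,0,0,0,-0.12,0,0,0,0,0,-0.12,0,0,0],
)

```text
time_s: 3.85
eef_pos: [0.5022, -0.1671, 0.0986]
orientation: [0.63, 0.777, 0.0, 0.001]
wrist_force: [0.1, -0.6, -0.2]
width: 0.0004
grasp_force: 0.0
```

Request:
jog_arm(
  increments=[0,0.3,-0.12,0,0,0,0,0,-0.12,0,0,0,0,0,-0.12,0,0,0,0,0,-0.12,0,0,0,0,0,-0.12,0,0,0],
)

```text
time_s: 4.35
eef_pos: [0.5017, -0.1641, 0.0919]
orientation: [0.63, 0.777, -0.0, 0.0]
wrist_force: [-0.6, -0.6, 4.1]
width: 0.0005
grasp_force: 2.2
```

Request:
jog_arm(
  increments=[0,0,-0.12,0,0,0,0,0,-0.12,0,0,0,0,0,-0.12,0,0,0],
)

```text
time_s: 4.65
eef_pos: [0.5017, -0.1642, 0.0885]
orientation: [0.63, 0.777, -0.0, 0.0]
wrist_force: [-0.1, 0.6, 5.9]
width: 0.0004
grasp_force: 2.6
```

Request:
jog_arm(
  increments=[0,0,-0.1,0,0,0],
)

```text
time_s: 4.75
eef_pos: [0.5017, -0.1642, 0.0875]
orientation: [0.63, 0.777, -0.0, 0.0]
wrist_force: [-1.3, -0.3, 5.1]
width: 0.0003
grasp_force: 2.7
```

Request:
jog_arm(
  increments=[0,0,-0.1,0,0,0],
)

```text
time_s: 4.85
eef_pos: [0.5017, -0.1642, 0.0865]
orientation: [0.63, 0.777, -0.0, 0.0]
wrist_force: [-0.9, -0.0, 7.1]
width: 0.0006
grasp_force: 3.2
```

Request:
jog_arm(
  increments=[0,0,-0.1,0,0,0],
)

```text
time_s: 4.95
eef_pos: [0.5017, -0.1642, 0.0856]
orientation: [0.63, 0.777, -0.0, 0.0]
wrist_force: [-1.4, 0.4, 7.2]
width: 0.0004
grasp_force: 3.4
```

Request:
jog_arm(
  increments=[0,0,-0.1,0,0,0],
)

```text
time_s: 5.05
eef_pos: [0.5017, -0.1642, 0.0846]
orientation: [0.63, 0.777, -0.0, 0.0]
wrist_force: [-1.3, 0.5, 7.9]
width: 0.0009
grasp_force: 3.9
```

Request:
jog_arm(
  increments=[0,0,0,0,0,0],
)

```text
time_s: 5.15
eef_pos: [0.5017, -0.1642, 0.0846]
orientation: [0.63, 0.777, -0.0, 0.0]
wrist_force: [-1.0, 0.2, 5.6]
width: 0.0003
grasp_force: 3.3
```

Request:
jog_arm(
  increments=[0,0,-0.1,0,0,0],
)

```text
time_s: 5.25
eef_pos: [0.5017, -0.1643, 0.0839]
orientation: [0.63, 0.777, -0.0, 0.0]
wrist_force: [-2.3, -0.4, 12.3]
width: 0.0003
grasp_force: 6.0
```

Request:
jog_arm(
  increments=[0,0,-0.1,0,0,0],
)

```text
time_s: 5.35
eef_pos: [0.5017, -0.1643, 0.0831]
orientation: [0.63, 0.776, -0.0, 0.0]
wrist_force: [-2.7, 0.3, 15.4]
width: 0.0007
grasp_force: 7.7
```

Firm stop felt at 12–15 N; now letting go.

Request:
jog_arm(
  increments=[0,0,0.2,0,0,0,0,0,0.3,0,0,0,0,0,0.5,0,0,0,0,0,1,0,0,0,0,0,1.5,0,0,0],
)

```text
time_s: 5.85
eef_pos: [0.5014, -0.1637, 0.1175]
orientation: [0.63, 0.777, -0.0, -0.001]
wrist_force: [-0.2, 0.4, 0.7]
width: 0.0005
grasp_force: 0.0
```

Request:
jog_arm(
  increments=[0,0,3,0,0,0,0,-2.6,3.5,0,0,0,0,-2.6,2,0,0,0,0,0,0,0,0,0,0,0,0,0,0,0],
  jaw=0.2,
)

```text
time_s: 6.35
eef_pos: [0.5017, -0.2163, 0.2029]
orientation: [0.63, 0.776, 0.0, 0.0]
wrist_force: [-0.3, 0.3, -0.5]
width: 0.0381
grasp_force: 0.0
```

```bash
python3 - <<'E'
from m import *
w=bot.camera("wrist");np.savez("w4.npz",**w);p=w["pixels"].astype(int)
print(bot.sense()["eef_pos"])
for z in (.084,.09,.104):rect(w,win(p.min(2)>150,295,375,90,230),z,f"pack {z}")
cv2.imwrite("pics/w4.png",p[60:360,:,::-1])
E
```

```text
[ 0.50141314 -0.21505767  0.20213505]
pack 0.084 [ 503.9 -163.7] [26.1 50.1] 13.1
pack 0.09 [ 503.5 -163.3] [25.5 49. ] 13.1
pack 0.104 [ 502.6 -162.5] [24.1 46.4] 13.1[ WARN:0@0.658] global loadsave.cpp:1063 imwrite_ Unsupported depth image for selected encoder is fallbacked to CV_8U.
```

View pics/w4.png

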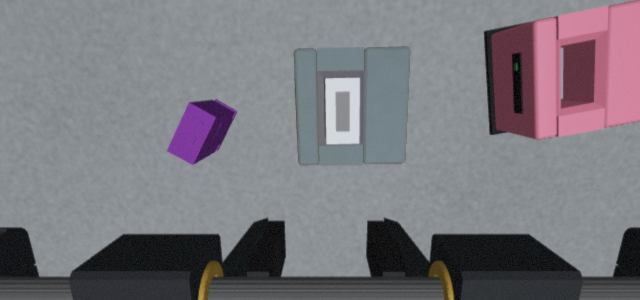

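The pack has popped up: at z = 0.104 its top measures 46×24 mm, centred at (0.5026,-0.1625). Next is the grasp.

Request:
jog_arm(
  increments=[0.05,2.6,-2,0,0,0,0,2.7,-2,0,0,0.5,0,0,-3,0,0,0,0,0,-2,0,0,0,0,0,0,0,0,0],
  jaw=0.2,
)

```text
time_s: 6.9
eef_pos: [0.4998, -0.1605, 0.1093]
orientation: [0.625, 0.78, -0.001, -0.004]
wrist_force: [-0.5, 0.1, -0.7]
width: 0.0527
grasp_force: 0.0
```

Request:
jog_arm(
  increments=[0.1,-0.1,-0.8,0,0,0,0,0,-0.8,0,0,0,0,0,-0.8,0,0,0,0,0,-0.4,0,0,0,0,0,0,0,0,0],
)

```text
time_s: 7.4
eef_pos: [0.503, -0.164, 0.084]
orientation: [0.627, 0.779, -0.0, -0.0]
wrist_force: [-0.1, 0.5, -0.1]
width: 0.0528
grasp_force: 0.0
```

Request:
jog_arm(
  increments=[0,0.05,-0.3,0,0,0,0,0,0,0,0,0,0,0,0,0,0,0],
)

```text
time_s: 7.7
eef_pos: [0.5034, -0.1635, 0.0815]
orientation: [0.627, 0.779, 0.0, 0.0]
wrist_force: [-0.2, -0.4, -0.9]
width: 0.0524
grasp_force: 0.0
```

Request:
jog_arm(
  increments=[0,0,0,0,0,0,0,0,0,0,0,0,0,0,0,0,0,0,0,0,0,0,0,0],
  jaw=-1,
  squeeze=20,
)

```text
time_s: 8.1
eef_pos: [0.5033, -0.1635, 0.0814]
orientation: [0.627, 0.779, 0.0, 0.0]
wrist_force: [-0.2, -0.2, 0.5]
width: 0.024
grasp_force: 20.0
```

Request:
jog_arm(
  increments=[0,0,0.3,0,0,0,0,0,0.5,0,0,0,0,0,0.8,0,0,0,0,0,1,0,0,0,0,0,1,0,0,0],
)

```text
time_s: 8.6
eef_pos: [0.5033, -0.1636, 0.1184]
orientation: [0.627, 0.779, 0.0, 0.0]
wrist_force: [-0.1, -0.5, -1.9]
width: 0.0242
grasp_force: 20.0
```

Request:
jog_arm(
  increments=[0,0,1.5,0,0,0,0,0,1.5,0,0,0,0,0,2,0,0,0,0,0,2,0,0,0,0,0,0,0,0,0],
)

```text
time_s: 9.1
eef_pos: [0.505, -0.1641, 0.1902]
orientation: [0.627, 0.779, 0.001, 0.003]
wrist_force: [0.1, 0.2, -2.5]
width: 0.0237
grasp_force: 20.0
```

Request:
jog_arm(
  increments=[0.1,2,0,0,0,-3,0.1,3.2,0,0,0,-4,0.1,3.2,0,0,0,-4,0.1,3.2,0,0,0,-4,0.1,3.2,0,0,0,-4],
)

```text
time_s: 9.6
eef_pos: [0.5077, -0.0143, 0.1868]
orientation: [0.748, 0.664, -0.0, -0.0]
wrist_force: [-0.7, 0.6, -2.3]
width: 0.0243
grasp_force: 20.0
```

Request:
jog_arm(
  increments=[0.1,3.2,0,0,0,-4,0.1,3.2,0,0,0,-4,0.1,3,0,0,0,-4,0.1,1.6,0,0,0,-1.5,0,0,0,0,0,0],
)

```text
time_s: 10.1
eef_pos: [0.5117, 0.0979, 0.1866]
orientation: [0.818, 0.575, 0.0, -0.001]
wrist_force: [-0.5, -0.5, -1.9]
width: 0.0239
grasp_force: 20.0
```

Request:
jog_arm(
  increments=[0,0,0,0,0,0],
)

```text
time_s: 10.2
eef_pos: [0.5118, 0.0937, 0.187]
orientation: [0.819, 0.573, -0.001, 0.0]
wrist_force: [0.3, -1.1, -2.6]
width: 0.0242
grasp_force: 20.0
```

```bash
python3 - <<'E'
from m import *
w=bot.camera("wrist");np.savez("w5.npz",**w);p=w["pixels"]
s=bot.sense();print(s["time_s"],s["eef_pos"],s["orientation"],s["width"])
cv2.imwrite("pics/w5.png",p[0:400,:,::-1])
print(proj(w,[.538,.16,.074]))
g=p.max(2)
u,v=proj(w,[.538,.16,.074])[0].astype(int)
for th in(65,75):rect(w,win(g>th,u-45,u+45,max(0,v-60),v+60),.074,f"ring {th}")
E
```

```text
10.25 [0.51190897 0.09279392 0.18710872] [ 8.19936472e-01  5.72454035e-01 -6.44710483e-04  3.80513272e-04] 0.023786141955895547
[[328.83594855 143.72531747]]
ring 65 [538.7 161.5] [59.4 38.9] 69.7
ring 75 [538.8 161.6] [59.3 38.5] 69.7
```

View pics/w5.png

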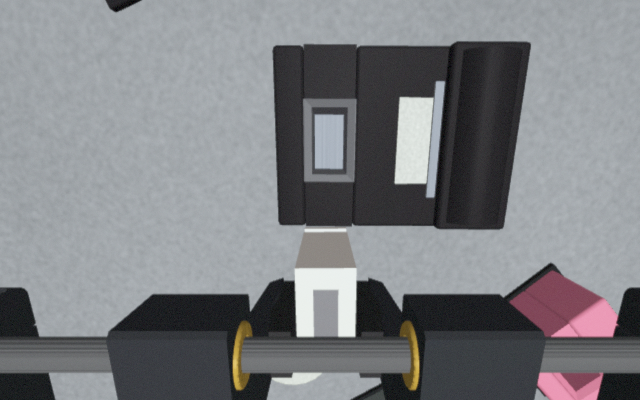

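The bay is clear in view. Its ring centre is (0.5387,0.1616) at -20.3°, which matches the earlier wrist fix. The pack is held straight at (325,320).

Request:
jog_arm(
  increments=[0.8,2,0,0,0,0,1,2.5,0,0,0,0,0.8,2.2,-1,0,0,0,0,0,-2,0,0,0,0,0,-1.5,0,0,0],
)

```text
time_s: 10.75
eef_pos: [0.5384, 0.1602, 0.1415]
orientation: [0.82, 0.573, -0.0, 0.0]
wrist_force: [-0.0, -0.3, -2.8]
width: 0.0238
grasp_force: 20.0
```

Request:
jog_arm(
  increments=[0,0,0,0,0,0,0,0,0,0,0,0],
)

```text
time_s: 10.95
eef_pos: [0.5385, 0.1597, 0.1425]
orientation: [0.82, 0.572, -0.0, 0.0]
wrist_force: [0.1, 0.1, -0.8]
width: 0.0238
grasp_force: 20.0
```

Request:
jog_arm(
  increments=[0,0.08,-0.5,0,0,0,0,0,-0.5,0,0,0,0,0,-0.4,0,0,0,0,0,-0.3,0,0,0,0,0,-0.3,0,0,0],
)

```text
time_s: 11.45
eef_pos: [0.5382, 0.1623, 0.1221]
orientation: [0.82, 0.573, 0.0, 0.0]
wrist_force: [-1.5, 0.0, -2.4]
width: 0.0238
grasp_force: 20.0
```

Request:
jog_arm(
  increments=[0,0,-0.2,0,0,0,0,0,-0.2,0,0,0],
)

```text
time_s: 11.65
eef_pos: [0.5383, 0.1623, 0.1182]
orientation: [0.82, 0.573, 0.0, 0.0]
wrist_force: [-0.7, 0.5, -2.7]
width: 0.0238
grasp_force: 20.0
```

Request:
jog_arm(
  increments=[0,0,-0.2,0,0,0,0,0,-0.2,0,0,0],
)

```text
time_s: 11.85
eef_pos: [0.5386, 0.162, 0.1146]
orientation: [0.82, 0.573, 0.0, 0.0]
wrist_force: [-0.6, -1.2, -1.6]
width: 0.0236
grasp_force: 20.0
```

Request:
jog_arm(
  increments=[0,-0.05,-0.2,0,0,0,0,-0.05,-0.2,0,0,0],
)

```text
time_s: 12.05
eef_pos: [0.5384, 0.1613, 0.1101]
orientation: [0.82, 0.573, 0.0, 0.0]
wrist_force: [-0.3, 0.1, -1.4]
width: 0.0238
grasp_force: 20.0
```

Request:
jog_arm(
  increments=[0,0,-0.2,0,0,0,0,0,-0.2,0,0,0,0,0,-0.2,0,0,0],
)

```text
time_s: 12.35
eef_pos: [0.5384, 0.1613, 0.1041]
orientation: [0.82, 0.573, 0.0, 0.0]
wrist_force: [1.7, -0.1, -2.0]
width: 0.024
grasp_force: 20.0
```

Request:
jog_arm(
  increments=[0,0,-0.4,0,0,0,0,0,-0.4,0,0,0,0,0,-0.4,0,0,0,0,0,-0.4,0,0,0,0,0,-0.2,0,0,0],
)

```text
time_s: 12.85
eef_pos: [0.5383, 0.1612, 0.0859]
orientation: [0.82, 0.573, -0.0, 0.0]
wrist_force: [0.1, -0.0, -1.6]
width: 0.0238
grasp_force: 20.0
```

Request:
jog_arm(
  increments=[0,0,-0.2,0,0,0,0,0,-0.15,0,0,0],
)

```text
time_s: 13.05
eef_pos: [0.5383, 0.1612, 0.0827]
orientation: [0.82, 0.573, 0.0, 0.0]
wrist_force: [0.1, -0.9, -2.1]
width: 0.0241
grasp_force: 20.0
```

Request:
jog_arm(
  increments=[0,0,-0.1,0,0,0,0,0,-0.1,0,0,0],
)

```text
time_s: 13.25
eef_pos: [0.5383, 0.1613, 0.081]
orientation: [0.82, 0.573, 0.0, 0.0]
wrist_force: [-0.3, -0.9, 2.9]
width: 0.0239
grasp_force: 20.0
```

Request:
jog_arm(
  increments=[0,0,0,0,0,0,0,0,0,0,0,0,0,0,0,0,0,0,0,0,0,0,0,0],
  jaw=-0.1,
)

```text
time_s: 13.65
eef_pos: [0.5383, 0.1614, 0.0809]
orientation: [0.82, 0.573, 0.0, -0.0]
wrist_force: [0.2, 0.2, 0.2]
width: 0.0398
grasp_force: 0.0
```

Request:
jog_arm(
  increments=[0,0,1,0,0,0,0,0,2,0,0,0,0,0,2,0,0,0,0,0,0,0,0,0],
)

```text
time_s: 14.05
eef_pos: [0.5401, 0.1616, 0.1336]
orientation: [0.82, 0.573, 0.003, 0.001]
wrist_force: [0.5, 0.5, -0.6]
width: 0.0394
grasp_force: 0.0
```

Request:
jog_arm(
  increments=[0,0,0,0,0,0,0,0,0,0,0,0,0,0,0,0,0,0,0,0,0,0,0,0],
  jaw=-1,
)

```text
time_s: 14.45
eef_pos: [0.5378, 0.1611, 0.1302]
orientation: [0.82, 0.573, -0.001, -0.0]
wrist_force: [0.5, 1.1, -0.3]
width: 0.0098
grasp_force: 0.0
```

Request:
jog_arm(
  increments=[0,0,-1,0,0,0,0,0,-1,0,0,0,0,0,-0.3,0,0,0,0,0,0,0,0,0],
)

```text
time_s: 14.85
eef_pos: [0.5376, 0.1611, 0.1068]
orientation: [0.82, 0.573, -0.001, -0.0]
wrist_force: [0.2, 0.5, -0.6]
width: 0.0006
grasp_force: 0.0
```

Request:
jog_arm(
  increments=[0,0,-0.12,0,0,0,0,0,-0.12,0,0,0,0,0,-0.12,0,0,0,0,0,-0.12,0,0,0,0,0,-0.12,0,0,0],
)

```text
time_s: 15.35
eef_pos: [0.5385, 0.1613, 0.1021]
orientation: [0.82, 0.573, 0.0, 0.0]
wrist_force: [0.9, 0.2, 1.8]
width: 0.0001
grasp_force: 1.2
```

Request:
jog_arm(
  increments=[0,0,-0.12,0,0,0,0,0,-0.12,0,0,0,0,0,-0.12,0,0,0,0,0,-0.12,0,0,0,0,0,-0.12,0,0,0],
)

```text
time_s: 15.85
eef_pos: [0.5384, 0.1613, 0.0959]
orientation: [0.82, 0.573, 0.0, 0.0]
wrist_force: [0.7, 0.6, 4.0]
width: 0.0004
grasp_force: 1.8
```

Request:
jog_arm(
  increments=[0,0,-0.12,0,0,0,0,0,-0.12,0,0,0,0,0,-0.12,0,0,0],
)

```text
time_s: 16.15
eef_pos: [0.5384, 0.1613, 0.0922]
orientation: [0.82, 0.573, 0.0, 0.0]
wrist_force: [-0.4, 0.3, 4.4]
width: 0.0003
grasp_force: 2.2
```

Request:
jog_arm(
  increments=[0,0,-0.12,0,0,0],
)

```text
time_s: 16.25
eef_pos: [0.5384, 0.1613, 0.091]
orientation: [0.82, 0.573, 0.0, 0.0]
wrist_force: [-0.3, -0.6, 4.1]
width: 0.0007
grasp_force: 2.4
```

Request:
jog_arm(
  increments=[0,0,-0.12,0,0,0],
)

```text
time_s: 16.35
eef_pos: [0.5384, 0.1613, 0.0898]
orientation: [0.82, 0.573, 0.0, 0.0]
wrist_force: [0.8, 0.4, 5.0]
width: 0.0004
grasp_force: 2.5
```

Request:
jog_arm(
  increments=[0,0,-0.1,0,0,0],
)

```text
time_s: 16.45
eef_pos: [0.5384, 0.1613, 0.0888]
orientation: [0.82, 0.573, 0.0, 0.0]
wrist_force: [-0.1, -0.5, 4.8]
width: 0.0007
grasp_force: 2.5
```

Request:
jog_arm(
  increments=[0,0,-0.1,0,0,0],
)

```text
time_s: 16.55
eef_pos: [0.5384, 0.1613, 0.0878]
orientation: [0.82, 0.573, 0.0, 0.0]
wrist_force: [-0.1, -0.1, 6.0]
width: 0.0006
grasp_force: 2.6
```

Request:
jog_arm(
  increments=[0,0,-0.1,0,0,0],
)

```text
time_s: 16.65
eef_pos: [0.5384, 0.1613, 0.0869]
orientation: [0.82, 0.573, 0.0, 0.0]
wrist_force: [0.5, -0.6, 5.7]
width: 0.0005
grasp_force: 2.7
```

Request:
jog_arm(
  increments=[0,0,-0.1,0,0,0],
)

```text
time_s: 16.75
eef_pos: [0.5384, 0.1613, 0.0859]
orientation: [0.82, 0.573, 0.0, 0.0]
wrist_force: [-0.0, -0.2, 5.7]
width: 0.0006
grasp_force: 2.8
```

Request:
jog_arm(
  increments=[0,0,-0.1,0,0,0],
)

```text
time_s: 16.85
eef_pos: [0.5384, 0.1613, 0.0849]
orientation: [0.82, 0.573, 0.0, 0.0]
wrist_force: [-0.7, 0.3, 6.4]
width: 0.0005
grasp_force: 2.9
```

Request:
jog_arm(
  increments=[0,0,-0.1,0,0,0],
)

```text
time_s: 16.95
eef_pos: [0.5384, 0.1613, 0.0839]
orientation: [0.82, 0.573, 0.0, 0.0]
wrist_force: [-1.0, -0.3, 5.7]
width: 0.0006
grasp_force: 3.0
```

Request:
jog_arm(
  increments=[0,0,-0.1,0,0,0],
)

```text
time_s: 17.05
eef_pos: [0.5384, 0.1613, 0.083]
orientation: [0.82, 0.573, 0.0, 0.0]
wrist_force: [-0.1, 0.5, 6.8]
width: 0.0005
grasp_force: 3.1
```

Request:
jog_arm(
  increments=[0,0,-0.1,0,0,0],
)

```text
time_s: 17.15
eef_pos: [0.5385, 0.1613, 0.082]
orientation: [0.82, 0.573, 0.0, 0.0]
wrist_force: [-0.5, -0.5, 6.6]
width: 0.0005
grasp_force: 3.3
```

Request:
jog_arm(
  increments=[0,0,-0.1,0,0,0],
)

```text
time_s: 17.25
eef_pos: [0.5385, 0.1613, 0.0811]
orientation: [0.82, 0.573, 0.0, 0.0]
wrist_force: [0.0, -0.1, 7.5]
width: 0.0004
grasp_force: 3.8
```

Request:
jog_arm(
  increments=[0,0,-0.1,0,0,0],
)

```text
time_s: 17.35
eef_pos: [0.5385, 0.1613, 0.0801]
orientation: [0.82, 0.573, 0.0, 0.0]
wrist_force: [-0.4, 0.0, 8.2]
width: 0.0001
grasp_force: 4.0
```

Request:
jog_arm(
  increments=[0,0,-0.1,0,0,0],
)

```text
time_s: 17.45
eef_pos: [0.5384, 0.1613, 0.0792]
orientation: [0.82, 0.573, 0.0, 0.0]
wrist_force: [-0.5, -0.0, 9.4]
width: 0.0007
grasp_force: 4.3
```

Request:
jog_arm(
  increments=[0,0,-0.1,0,0,0],
)

```text
time_s: 17.55
eef_pos: [0.5385, 0.1613, 0.0784]
orientation: [0.82, 0.573, 0.0, 0.0]
wrist_force: [-0.8, 0.4, 12.4]
width: 0.0007
grasp_force: 6.5
```

Request:
jog_arm(
  increments=[0,0,-0.07,0,0,0],
)

```text
time_s: 17.65
eef_pos: [0.5385, 0.1614, 0.0779]
orientation: [0.82, 0.573, 0.0, -0.0]
wrist_force: [-1.6, 0.2, 12.9]
width: 0.0003
grasp_force: 6.2
```

Request:
jog_arm(
  increments=[0,0,-0.05,0,0,0],
)

```text
time_s: 17.75
eef_pos: [0.5385, 0.1614, 0.0776]
orientation: [0.82, 0.573, 0.0, -0.0]
wrist_force: [-1.3, -0.2, 14.3]
width: 0.0003
grasp_force: 7.6
```

Request:
jog_arm(
  increments=[0,0,0.2,0,0,0,0,0,0.3,0,0,0,0,0,0.5,0,0,0,0,0,1,0,0,0,0,0,1.5,0,0,0],
)

```text
time_s: 18.25
eef_pos: [0.537, 0.161, 0.1114]
orientation: [0.82, 0.573, -0.001, -0.0]
wrist_force: [-0.0, -0.2, -0.0]
width: 0.0004
grasp_force: 0.0
```

Request:
jog_arm(
  increments=[-0.3,0,3,0,0,0,-1,-2.6,4,0,0,0,-1,-2.6,2,0,0,0,0,-1,0,0,0,0,0,0,0,0,0,0],
)

```text
time_s: 18.75
eef_pos: [0.5151, 0.0977, 0.202]
orientation: [0.82, 0.572, -0.0, 0.0]
wrist_force: [-0.2, -0.1, -0.5]
width: 0.0001
grasp_force: 0.0
```

Request:
jog_arm(
  increments=[0,0,0,0,0,0],
)

```text
time_s: 18.85
eef_pos: [0.5149, 0.1003, 0.2007]
orientation: [0.819, 0.573, -0.0, -0.001]
wrist_force: [0.0, -0.1, -0.7]
width: 0.0004
grasp_force: 0.0
```

```bash
python3 - <<'E'
from m import *
w=bot.camera("wrist");p=w["pixels"]
s=bot.sense();print(s["time_s"],s["eef_pos"],s["wrist_force"])
cv2.imwrite("pics/w6.png",p[0:400,:,::-1])
u,v=proj(w,[.538,.161,.085])[0].astype(int);print(u,v)
for z in(.084,.104):rect(w,win(p.min(2)>150,u-24,u+24,max(0,v-60),v+60),z,f"pack {z}")
E
```

```text
18.9 [0.51486789 0.10073956 0.20049831] [-0.7203119   0.32194087 -1.55476296]
327 152
pack 0.084 [538.  162.2] [47.3 24.6] 69.9
pack 0.104 [538.  162.4] [43.7 22.8] 69.9
```

View pics/w6.png

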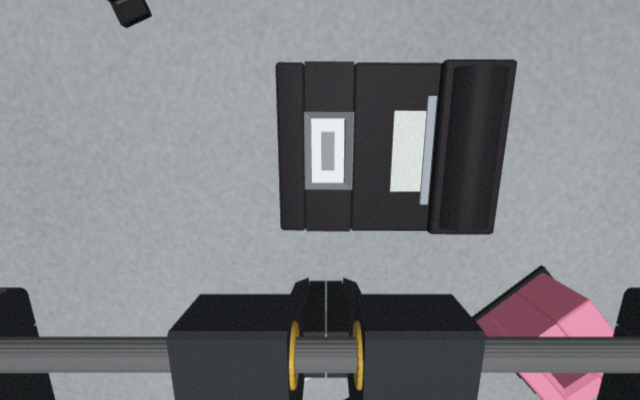

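The pack is down in the bay at (327,152). Its top measures 47×24.6 mm at z = 0.084, which fits the latched height and not the up height of 0.104. The robot is clear.

```bash
python3 -c "
from station import bot
print(bot.hand_in())"
```

```text
the job is handed in; nothing more can be done
None
```

The pack was popped out of the charger, moved to the printer bay and latched down there (peak press about 15 N), and the job was handed in at about 19 s; no verdict came back.

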